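# Find the loaded parts tin and put it away

### The arm

A 6-joint arm with a two-finger parallel gripper is mounted at the origin on the work surface. World frame = base frame: x ahead of the robot, y to its left, z up, the work surface at z = 0. Lengths are in m, angles in degrees, forces in N, time in s.
With the tool pointing down it reaches from about 0.25 to 0.725 m from the base axis. Payload 9.7 kg.
Tool frame: the origin (TCP) lies at the very end of the fingers, on their centre line; the grasp point (between the pads) lies 19 mm behind it; x points along the fingers, z is the direction in which the jaws open and shut, and the axes are right-handed (so a half turn about x gives the same grasp; the last joint's range is limited). The gripper opens to 85 mm and grips with 20 to 120 N. Pads are 22 mm wide; open, the fingers measure 114 mm over their backs; the gripper's body (76 mm by 85 mm) begins 54 mm behind the grasp point. The pads swing forward as they close: fully open they stand 13 mm farther back than shut.
Start: joints at [76.776, 4.979, 10.078, 95.1, 0, 90], TCP at [0.126, 0.535, 0.231] pointing down, gripper open.
Joint ranges: [-179.16, 179.16], [-48.56, 103.87], [-65.8, 70.77], [-126.05, 130.52], [-82.76, 87.17], [-180, 180]. Speed limits (degrees/s): [127.2, 127.2, 147.25, 180, 180, 180].

### API

Orientations are given as [roll, pitch, yaw] about the fixed x, y, z axes, in that order (R = Rz(yaw) Ry(pitch) Rx(roll)).
In Python, from workcell import sensors, vision, job_done gives the robot as it stands.
- The arm moves only by the tool carry_out, never from a script. Its argument "increments" is a list of rows, each a list of 7 numbers: the turn, a rotation vector about the tool's x, y, z in degrees, then the shift along the tool's x, y, z in mm, then the opening in per cent of the stroke, from 0 (shut) to 100 (fully open). A call has 1 to 12 rows; each row shifts and turns the commanded pose from where the row before left it, along the tool's axes as they then stand; what a row does not reach is not made up. A row lasts 1/8 s, in which the tool goes at most 62.5 mm and 10.7 degrees, less where a joint would pass 70% of its speed; a pose out of reach is approached as far as the arm can. A call is refused whole if a number of a shift passes 62.5 or a number of a turn 10.7, either way. A call with a gripper value outside its range is refused whole. The fingers move at their own pace and stop on an object; "squeeze" is the grip in N (left out, the last holds). Time passes only in rows, so rows that do not move let the fingers close. It gives the time, the measured TCP pose, the force and the opening at its end, in the units of the state.
- sensors.get_obs(): the state, without advancing time (a new reading comes with each control period).
- vision.camera(name): name is "scene" or "top" or "wrist"; returns the picture (384x512x3 uint8, red, green, blue); there is no depth.
- vision.calibration(name): a dict with "camera_matrix" (3x3 intrinsics, pixels), "extrinsics" (4x4, takes a point from world to camera coordinates); the wrist camera has in their place "mount" (4x4, takes a point from camera to tool coordinates, whose origin is the TCP and whose axes are the tool frame's). Camera axes: x right, y up, looking along -z (the intrinsics and any distortion apply to the point x, -y, -z); pixel columns grow to the right and rows downward; lengths in m; the calibration is good to about 2 mm. A picture is of the moment at which its call begins: read the wrist's pose just before it. calibration takes no time and is no camera call.
- job_done(): hands the job in, once; it reports no verdict.
The state is a dict: "time": time; "q": joint angles; "qd": joint speeds; "joint_efforts": joint torques, N m; "ee_pos": TCP position; "tcp_rot": TCP orientation; "wrist_force": force on the tool from outside, world axes, zero at the start; "torque": the same for the moment, N m; "opening": finger opening in m.
Only numpy, scipy, OpenCV 4.12 (cv2) and the standard library are available. Lean on these libraries where they do the work, as an engineer would, in place of code of your own. Each camera call takes 0.05 s, during which the arm holds its last target.

### The job

Three of the four closed tins on the bench are empty and one is still loaded: heft them by their handles to find the heavy one. Stand the loaded tin upright in the empty compartment of the open drawer and push the drawer fully shut. The empty tins stay where they stood (set back any you lift), and nothing else on the bench is disturbed.

Things in the scene. Friction and masses are not known exactly. Their poses are not given: they have to be found in the camera images.
- tin_a_mid (a point): One of four look-alike closed metal tins: box 110 (x) x 74 (y) x 58 mm high, upright on the bench. A rigid black strap handle on the lid runs along x: bar 80 long, 12 wide (y), 10 high, centre line 57 above this point (86 above the underside), 23 clear under the bar, a post at each end; top of all 91 above the underside. This point: centre of the box, 29 above its underside; z up.
- tin_b_mid (a point): Second look-alike tin, size, point and axes as tin_a_mid. An empty tin weighs 0.21 to 0.27 kg in all, the loaded one 0.6 to 0.85 kg, its weight central. Which tin is loaded changes every time and cannot be seen.
- tin_c_mid (a point): Third look-alike tin, size, point and axes as tin_a_mid.
- tin_d_mid (a point): Fourth look-alike tin, size, point and axes as tin_a_mid.
- drawer (a joint): How far the drawer stands out of the low grey drawer unit (250 mm wide, flat top 132 above the bench), in m: 0 fully shut at its end stop, 0.15 to 0.18 at the start, at most 0.20. It slides level and takes 1 to 3 N. The free height inside the unit, over the drawer floor, is 106 mm.
- drawer_bay (a point): Point on the floor of the drawer's empty compartment, 16 mm above the bench, mid-width, 75 behind the inside of the front panel; moves with the drawer. x points into the unit (closing), y across, z up. Compartment 123 wide (y), sides 46 high; uncovered from x = -75 to x = joint value - 75, so the tin goes in with its long side along x. The compartment on the -y side is full of reels.
- drawer_pull (a point): Middle of the outer face of the grey pull on the drawer's front: a lip 110 wide (y), 34 high, standing 20 out from the panel; this point is 88 mm above the bench. The panel is 250 wide, its top 125 above the bench. x points into the unit: pushing here along x shuts the drawer.
- solder_reel_mid (a point): Small upright grey reel, diameter 40, 44 high; its centre. To be left alone.
- screwdriver_grip (a point): Screwdriver 160 long lying flat, black handle; a point on its handle. To be left alone.
- multimeter_mid (a point): Grey hand-held meter 150 x 78 x 36 lying flat; its centre. To be left alone.
- tape_roll_mid (a point): Black roll of tape lying flat, outer diameter 92, 24 high; its centre. To be left alone.
- heatsink_mid (a point): Finned aluminium heatsink 80 x 60 x 32; its centre. To be left alone.
- mug_mid (a point): White mug, 92 high; its centre. To be left alone.
There are look-alikes about, which are no part of the job. What is shaped like the part that bears tin_a_mid but turquoise is not meant. What is shaped like the part that bears tin_b_mid but purple is not meant.

How it is judged:
By the outcome, as a careful person would: the job done as asked, in the order asked, and still so for the second after the job is handed in, with the robot touching nothing.
It also fails if it takes over 72 s, if anything falls off the work surface, if the arm or the gripper's body presses on something with over 40 N, if the wrist force passes 120 N, or if a joint passes its speed limit or range.

## Working session

There is one attempt and no reset: what is moved stays moved. The work goes in short steps, Python scripts to look and compute and a tool call to move; the robot and the scene stay as the last step left them, time stands still between calls to the robot, and variables do not carry over. Pictures are saved under pics/ and viewed, and the job is handed in when it is done.

Besides the shell and the picture viewer there is one more tool, called after "Call:" as name(argument=value, ...) on one line, values as JSON. carry_out: Moves the arm, as the interface text tells. Its arguments: {"type":"object","properties":{"increments":{"type":"array"},"squeeze":{"type":"number"}},"required":["increments"]}

```bash
ls; mkdir -p pics; python3 - <<'E'
from workcell import sensors, vision
import cv2,numpy as np
for n in ("scene","top"):
    im=vision.camera(n); cv2.imwrite(f"pics/{n}0.png",cv2.resize(im[:,:,::-1],(800,600),interpolation=cv2.INTER_CUBIC)); cv2.imwrite(f"pics/{n}0_raw.png",im[:,:,::-1])
    c=vision.calibration(n); print(n,{k:np.round(v,4).tolist() if not isinstance(v,str) else v for k,v in c.items()})
print(sensors.get_obs())
print(vision.calibration("wrist"))
E
```

```text
pics
scene {'camera_matrix': [[373.871, 0.0, 253.725], [0.0, 373.871, 183.6482], [0.0, 0.0, 1.0]], 'extrinsics': [[-0.229, 0.9734, -0.0055, 0.1387], [-0.6452, -0.1475, 0.7496, 0.2525], [0.7289, 0.1752, 0.6619, -1.3963], [0.0, 0.0, 0.0, 1.0]]}
top {'camera_matrix': [[347.7175, 0.0, 252.4699], [0.0, 347.7175, 192.4738], [0.0, 0.0, 1.0]], 'extrinsics': [[0.0186, -0.9998, 0.012, -0.022], [0.9966, 0.0195, 0.0798, -0.4917], [-0.08, 0.0105, 0.9967, -1.1486], [0.0, 0.0, 0.0, 1.0]]}
{'time': 0.1, 'q': array([ 7.67756358e+01,  5.00855614e+00,  1.00399139e+01,  9.50973266e+01,
       -3.62457465e-04,  9.00014939e+01]), 'qd': array([-0.01081215, -0.04581082,  0.19686607, -0.05953706, -0.0035423 ,
        0.00267339]), 'joint_efforts': array([-7.51896714e-04, -5.21556759e+01,  4.65656841e+01,  1.57767377e-02,
        1.66552758e-05, -3.61890912e-06]), 'ee_pos': array([0.12578063, 0.53523669, 0.23065636]), 'tcp_rot': array([-179.68370499,   89.93403017, -102.90956286]), 'wrist_force': array([ 0.82696329, -0.34359712,  0.70070433]), 'torque': array([-0.03722565, -0.01108247, -0.06711739]), 'opening': 0.0855056251574106}
{'camera_matrix': array([[330.73107749,   0.        , 254.56831471],
       [  0.        , 330.73107749, 188.41651804],
       [  0.        ,   0.        ,   1.        ]]), 'mount': array([[-6.63578702e-04,  3.09506108e-01, -9.50897223e-01,
        -1.42205941e-01],
       [-4.39645403e-04,  9.50897250e-01,  3.09506424e-01,
         8.00772185e-02],
       [ 9.99999683e-01,  6.23439464e-04, -4.94922225e-04,
         1.53051313e-03],
       [ 0.00000000e+00,  0.00000000e+00,  0.00000000e+00,
         1.00000000e+00]])}
```

View pics/scene0.png

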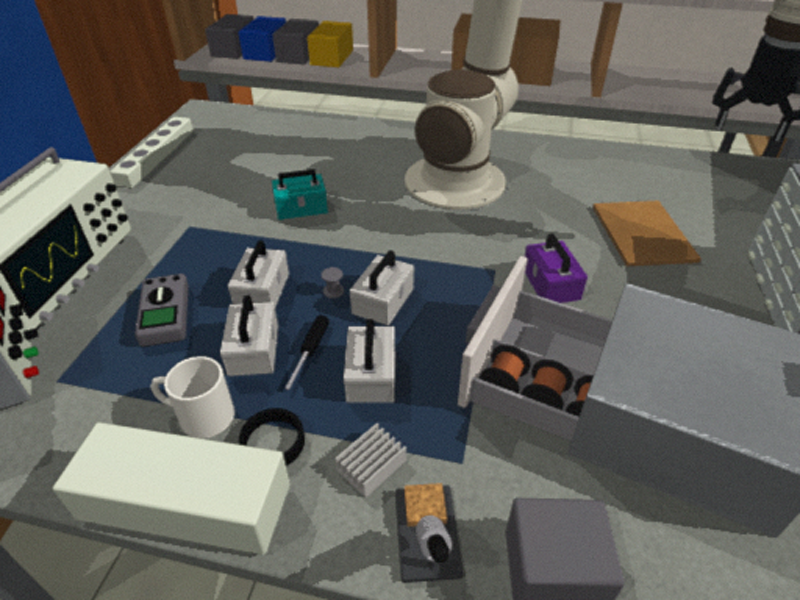

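View pics/top0.png

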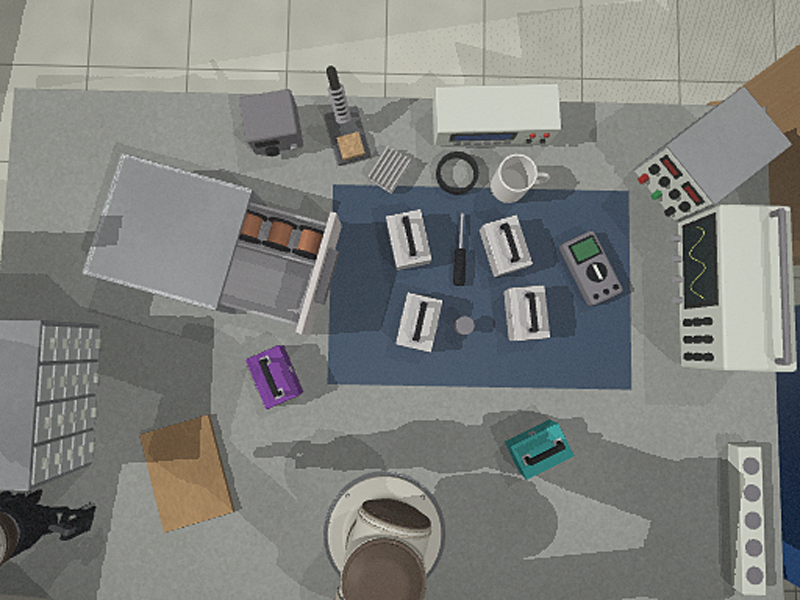

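```bash
python3 - <<'E'
import cv2
im=cv2.imread("pics/top0_raw.png")
c=im[125:235,240:370]; cv2.imwrite("pics/top_t.png",cv2.resize(c,None,fx=6,fy=5.4545,interpolation=cv2.INTER_CUBIC) if 0 else cv2.resize(c,(709,600),interpolation=cv2.INTER_CUBIC))
c=im[95:225,40:225]; cv2.imwrite("pics/top_d.png",cv2.resize(c,(740,520),interpolation=cv2.INTER_CUBIC))
im=cv2.imread("pics/scene0_raw.png")
c=im[140:270,130:280]; cv2.imwrite("pics/sc_t.png",cv2.resize(c,(690,598),interpolation=cv2.INTER_CUBIC))
c=im[140:280,280:440]; cv2.imwrite("pics/sc_d.png",cv2.resize(c,(640,560),interpolation=cv2.INTER_CUBIC))
E
```

```text
(no output)
```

View pics/top_t.png

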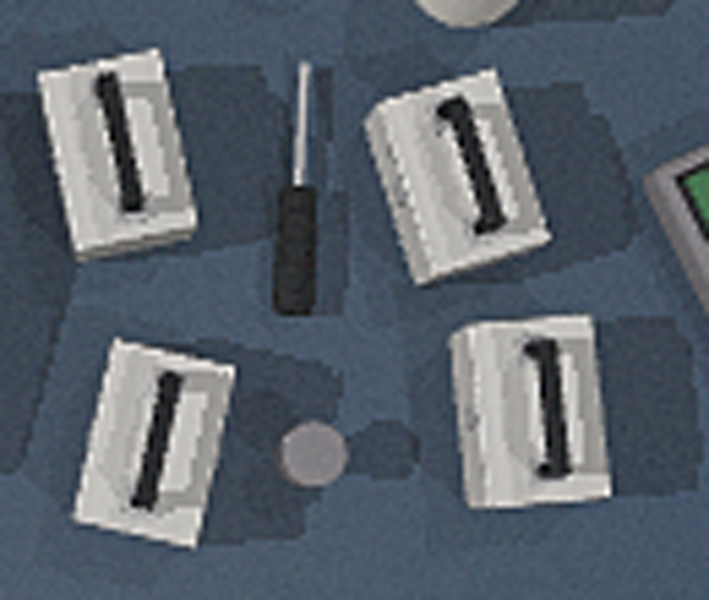

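View pics/top_d.png

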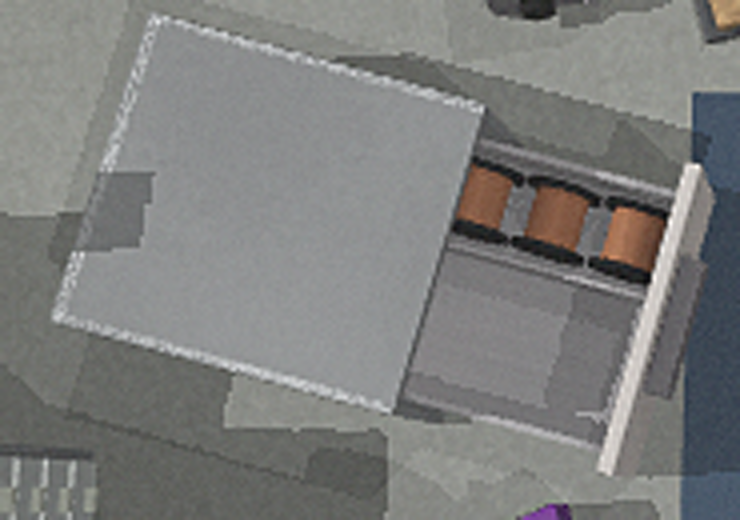

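View pics/sc_t.png

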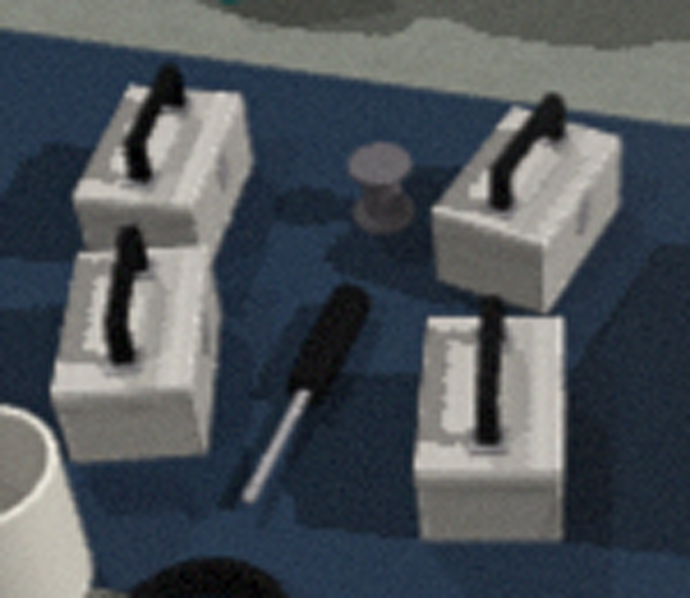

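View pics/sc_d.png

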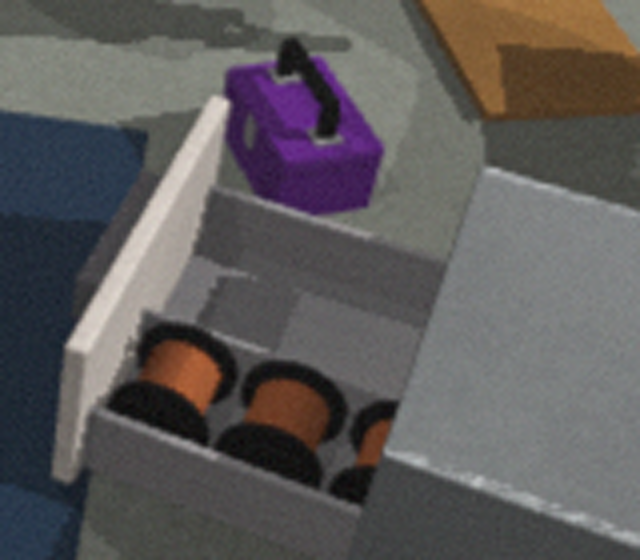

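```bash
cat > h.py <<'E'
import numpy as np
from workcell import vision,sensors
def proj_inv(name,px,z):
    c=vision.calibration(name); K=np.array(c["camera_matrix"]);E=np.array(c["extrinsics"])
    R,t=E[:3,:3],E[:3,3]
    out=[]
    for u,v in px:
        d=np.linalg.inv(K)@[u,v,1]; d=np.array([d[0],-d[1],-d[2]])
        o=-R.T@t; d=R.T@d; s=(z-o[2])/d[2]; out.append(o+s*d)
    return np.array(out)
def proj(name,P):
    c=vision.calibration(name); K=np.array(c["camera_matrix"]);E=np.array(c["extrinsics"])
    P=np.atleast_2d(P)@E[:3,:3].T+E[:3,3]; q=np.c_[P[:,0],-P[:,1],-P[:,2]]@K.T
    return q[:,:2]/q[:,2:]
E
cat > m.py <<'E'
from h import *
np.set_printoptions(precision=4,suppress=True)
def T(px,z,s=709/130,o=(240,125)): return proj_inv("top",(np.array(px)+.5)/s+o-.5,z)
H=[[(107,75),(132,210)],[(455,103),(490,230)],[(170,374),(143,508)],[(542,345),(556,473)]]
L=[[(40,72),(158,50),(196,234),(82,250)],[(385,108),(495,70),(550,240),(430,280)],[(118,342),(235,370),(195,545),(78,520)],[(466,325),(592,316),(610,495),(485,505)]]
for h,l in zip(H,L):
    a=T(h,.091);b=T(l,.058)
    d=a[0]-a[1]; e=(b[0]+b[1]-b[2]-b[3])/2
    print("handle mid",a.mean(0)[:2],"len",np.linalg.norm(d),"yaw",np.degrees(np.arctan2(d[1],d[0])),"| lid",b.mean(0)[:2],np.linalg.norm(e),np.linalg.norm(b[0]-b[1]),"yaw",np.degrees(np.arctan2(e[1],e[0])))
D=lambda p,z:T(p,z,4,(40,95))
u=D([(485,108),(392,410),(157,17),(57,318)],.132)
print("unit",u[:,:2],np.linalg.norm(u[0]-u[1]),np.degrees(np.arctan2(*(u[0]-u[2])[1::-1])))
p=D([(683,165),(598,470),(703,168),(615,474)],.125)
print("panel",p[:,:2],np.linalg.norm(p[0]-p[1]),np.linalg.norm(p[2]-p[3]))
for i,j in((0,1),(2,3)):
    d=p[i]-p[j];print(np.degrees(np.arctan2(d[1],d[0])))
d=u[0]-u[1];print("unit edge ang",np.degrees(np.arctan2(d[1],d[0])))
E
python3 m.py
```

```text
handle mid [ 0.6205 -0.0381] len 0.08115093259473577 yaw 11.321494054691259 | lid [ 0.6218 -0.0391] 0.11275564344774623 0.07259847524452596 yaw 13.27482368331435
handle mid [ 0.6106 -0.2449] len 0.07755637730791029 yaw 15.44055101942353 | lid [ 0.6121 -0.2478] 0.1079528951951292 0.07102280853581298 yaw 16.357713797953846
handle mid [ 0.4465 -0.0624] len 0.07895549162497885 yaw -10.527592398398744 | lid [ 0.4461 -0.0643] 0.10767067858286637 0.0717530956724084 yaw -11.903273159871512
handle mid [ 0.4693 -0.2895] len 0.07454909206675413 yaw 6.173048813064038 | lid [ 0.4707 -0.2919] 0.10762708165348936 0.07599165450029517 yaw 5.839419646243031
unit [[0.6962 0.2744]
 [0.4622 0.3352]
 [0.7621 0.5293]
 [0.527  0.5909]] 0.24177668511198416 -104.50451027362374
panel [[0.6566 0.1219]
 [0.42   0.1797]
 [0.6546 0.1064]
 [0.4172 0.1667]] 0.24355576113605282 0.24490833070110923
-13.717616386101918
-14.25015374502103
unit edge ang -14.562567172246114
```

```bash
python3 - <<'E'
import cv2
im=cv2.imread("pics/top0_raw.png")
c=im[145:220,135:220]; cv2.imwrite("pics/top_d2.png",cv2.resize(c,(680,600),interpolation=cv2.INTER_CUBIC))
E
cat > tool.py <<'E'
from h import *
from scipy.spatial.transform import Rotation as R
np.set_printoptions(precision=2,suppress=True)
def plan(xyz,jaw_deg,rough=False):
    """print remaining shift in tool axes (mm) and turn about tool x (deg); jaw_deg = world azimuth of tool z (mod 180)"""
    o=sensors.get_obs(); M=R.from_euler("xyz",o["tcp_rot"],degrees=True).as_matrix()
    zaz=np.degrees(np.arctan2(M[1,2],M[0,2])); dz=(jaw_deg-zaz+90)%180-90
    sh=np.array(xyz)-o["ee_pos"]
    # desired orientation
    best=None
    for a in (jaw_deg,jaw_deg+180):
        z=np.array([np.cos(np.radians(a)),np.sin(np.radians(a)),0]);x=np.array([0,0,-1.]);y=np.cross(z,x)
        D=np.c_[x,y,z]; rv=np.degrees(R.from_matrix(M.T@D).as_rotvec())
        if best is None or np.linalg.norm(rv)<np.linalg.norm(best[0]): best=(rv,D)
    print("t",o["time"],"pos",o["ee_pos"]*1000,"q6",o["q"],"F",o["wrist_force"],"open",o["opening"]*1000)
    print("turn total",best[0],"| shift if turned first (target tool axes, mm)",best[1].T@sh*1000,"| in present axes",M.T@sh*1000)
E
python3 -c "
from tool import *
plan([.4465,-.063,.15],-11+90)"
```

```text
t 0.1 pos [125.78 535.24 230.66] q6 [76.78  5.01 10.04 95.1  -0.   90.  ] F [ 0.83 -0.34  0.7 ] open 85.5056251574106
turn total [-2.23 -0.07 -0.  ] | shift if turned first (target tool axes, mm) [  80.66 -428.98 -526.05] | in present axes [  81.25 -449.08 -508.9 ]
```

View pics/top_d2.png

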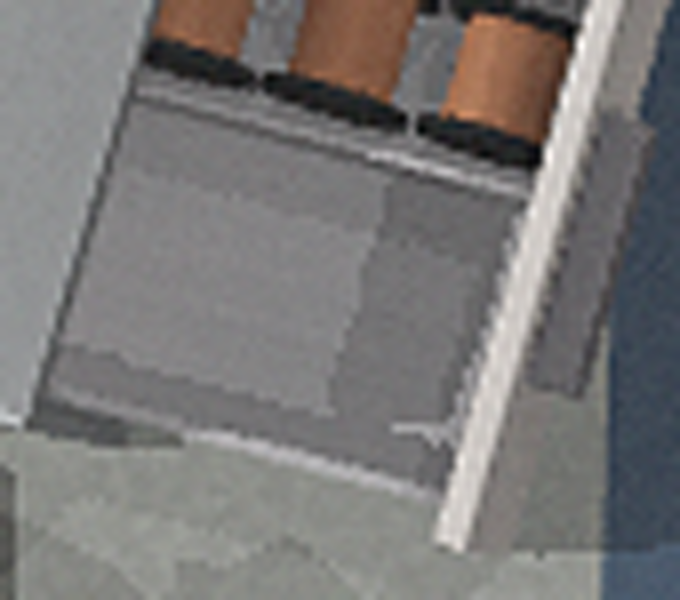

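```bash
python3 - <<'E'
from h import *
np.set_printoptions(precision=4,suppress=True)
T=lambda p,z:proj_inv("top",(np.array(p)+.5)/8+np.array([135,145])-.5,z)
w=T([(135,98),(525,200),(50,392),(440,490)],.062)
a=75.6; d=np.array([np.cos(np.radians(a)),np.sin(np.radians(a))]); n=np.array([-d[1],d[0]])
print("walls n",w[:,:2]@n,"d",w[:,:2]@d, [np.degrees(np.arctan2(*(w[i]-w[j])[1::-1])) for i,j in((0,1),(2,3))])
p=T([(652,125),(580,395)],.105); print("pull",p,p[:,:2]@d,p[:,:2]@n,np.linalg.norm(p[0]-p[1]))
q=T([(590,0),(445,540),(615,5),(465,548)],.125); print("paneltop d",q[:,:2]@d,"n",q[:,:2]@n)
u=T([(155,5),(35,420)],.132); print("unit d",u[:,:2]@d,u[:,:2]@n)
nb=(w[:2,:2]@n).mean()/2+(w[2:,:2]@n).mean()/2
di=(q[:2,:2]@d).mean(); print("bay",(di+.075)*d+nb*n, nb,di, "joint",(u[:,:2]@d).mean()-di)
E
```

```text
walls n [-0.5005 -0.5029 -0.3766 -0.3806] d [0.4575 0.2934 0.4558 0.2935] [np.float64(76.40620115362543), np.float64(77.00820652901294)]
pull [[0.5845 0.1043 0.105 ]
 [0.4779 0.1293 0.105 ]] [0.2463 0.2441] [-0.5402 -0.4307] 0.10947945433365279
paneltop d [0.28   0.2754 0.2702 0.2673] n [-0.5778 -0.3632 -0.5785 -0.3623]
unit d [0.4382 0.4359] [-0.5299 -0.3655]
bay [0.514  0.2322] -0.44013061704781675 0.2777145483386223 joint 0.1593287892224644
```

```bash
python3 - <<'E'
from h import *
import cv2
from scipy.spatial.transform import Rotation as R
tins=[(.621,-.0385,12.3),(.611,-.246,16),(.4463,-.063,-11.2),(.470,-.290,6)]
for name,(r0,r1,c0,c1) in {"scene":(140,270,130,280),"top":(125,235,240,370)}.items():
    im=cv2.imread(f"pics/{name}0_raw.png"); s=4.6 if name=="scene" else 5.4
    c=cv2.resize(im[r0:r1,c0:c1],None,fx=s,fy=s,interpolation=cv2.INTER_CUBIC)
    for x,y,a in tins:
        M=R.from_euler("z",a,degrees=True).as_matrix()
        def q(P,col,closed=True):
            p=proj(name,np.array(P)@M.T+[x,y,0]); p=((p-[c0,r0]+.5)*s-.5).round().astype(int)
            cv2.polylines(c,[p.reshape(-1,1,2)],closed,col,1)
        k=lambda z:[(.055,.037,z),(.055,-.037,z),(-.055,-.037,z),(-.055,.037,z)]
        q(k(.058),(0,0,255)); q(k(0),(0,255,255)); q([(.04,0,.091),(-.04,0,.091)],(0,255,0),False)
    cv2.imwrite(f"pics/ov_{name}.png",c)
E
```

```text
(no output)
```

View pics/ov_scene.png

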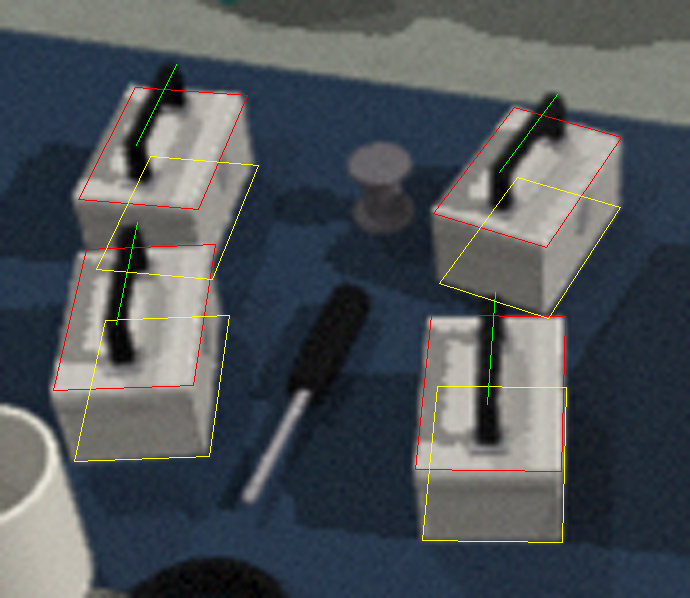

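View pics/ov_top.png

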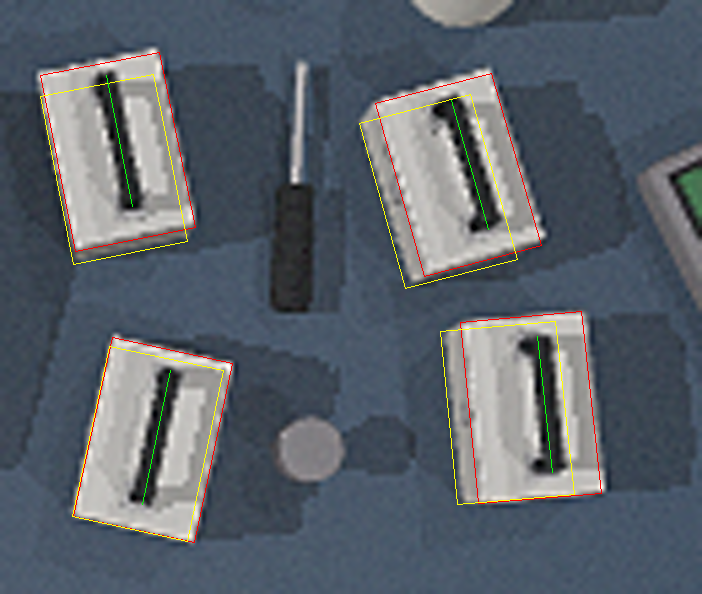

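Call:
carry_out(increments=[[-1.1,0,0,0,-37.4,-42.4,50],[-1.1,0,0,0,-37.4,-42.4,50],[0,0,0,0,-37.4,-42.4,50],[0,0,0,0,-37.4,-42.4,50],[0,0,0,0,-37.4,-42.4,50],[0,0,0,0,-37.4,-42.4,50],[0,0,0,10,-37.4,-42.4,50],[0,0,0,15,-37.4,-42.4,50],[0,0,0,15,-37.4,-42.4,50],[0,0,0,15,-37.4,-42.4,50],[0,0,0,15,-37.4,-42.4,50],[0,0,0,10,-37.4,-42.4,50]])

```text
time: 1.6
ee_pos: [0.4665, -0.0533, 0.1504]
tcp_rot: [78.0, 90.0, 157.0]
wrist_force: [0.5, 1.2, -0.1]
opening: 0.0427
```

```bash
python3 -c "
from tool import *
plan([.4463,-.063,.068],-11.2+90)"
```

```text
t 1.6 pos [466.52 -53.32 150.41] q6 [ -6.53  -6.87 -10.56  86.34   0.01   4.52] F [ 0.48  1.17 -0.1 ] open 42.689100049990806
turn total [ 0.15  0.01 -0.03] | shift if turned first (target tool axes, mm) [ 82.41  17.95 -13.42] | in present axes [ 82.42  17.94 -13.38]
```

Call:
carry_out(increments=[[0,0,0,0,0,0,50],[0,0,0,0,0,0,50]])

```text
time: 1.85
ee_pos: [0.4658, -0.0514, 0.151]
tcp_rot: [83.0, 89.9, 161.9]
wrist_force: [0.8, 0.0, -0.5]
opening: 0.0423
```

```bash
python3 -c "
from tool import *
plan([.4463,-.063,.068],-11.2+90)"
```

```text
t 1.85 pos [465.78 -51.35 151.01] q6 [ -6.3   -6.96 -10.58  86.45   0.01   4.77] F [ 0.85  0.03 -0.48] open 42.29432158301508
turn total [ 0.13  0.01 -0.07] | shift if turned first (target tool axes, mm) [ 83.01  16.85 -15.21] | in present axes [ 83.03  16.79 -15.18]
```

Call:
carry_out(increments=[[0.1,0,0,10,8.4,-7.6,50],[0,0,0,10,8.4,-7.6,50],[0,0,0,0,0,0,50],[0,0,0,0,0,0,50]])

```text
time: 2.35
ee_pos: [0.4472, -0.0623, 0.1321]
tcp_rot: [-80.8, 89.9, -1.8]
wrist_force: [-0.2, -0.1, 0.5]
opening: 0.0427
```

```bash
cat > wl.py <<'E'
import sys,cv2
from tool import *
def wproj(P,o):
    c=vision.calibration("wrist"); M=R.from_euler("xyz",o["tcp_rot"],degrees=True).as_matrix()
    t=(np.atleast_2d(P)-o["ee_pos"])@M; m=np.array(c["mount"]); q=(t-m[:3,3])@m[:3,:3]
    q=np.c_[q[:,0],-q[:,1],-q[:,2]]@np.array(c["camera_matrix"]).T; return q[:,:2]/q[:,2:]
def look(fn,x,y,a):
    o=sensors.get_obs(); im=vision.camera("wrist")[:,:,::-1].copy()
    s=1.5; im=cv2.resize(im,None,fx=s,fy=s,interpolation=cv2.INTER_CUBIC)
    M=R.from_euler("z",a,degrees=True).as_matrix()
    def q(P,col):
        p=((wproj(np.array(P)@M.T+[x,y,0],o)+.5)*s-.5).round().astype(int); cv2.polylines(im,[p.reshape(-1,1,2)],True,col,1)
    q([(.055,.037,.058),(.055,-.037,.058),(-.055,-.037,.058),(-.055,.037,.058)],(0,0,255))
    q([(.04,.006,.091),(.04,-.006,.091),(-.04,-.006,.091),(-.04,.006,.091)],(0,255,0))
    cv2.imwrite(fn,im)
E
python3 -c "
from wl import *
look('pics/w3.png',.4463,-.063,-11.2)
plan([.4463,-.063,.068],-11.2+90)"
```

```text
t 2.4 pos [447.23 -62.46 132.04] q6 [ -7.95  -9.43 -14.85  84.51   0.01   3.11] F [ 0.38 -0.39 -0.76] open 42.66603645912513
turn total [0.13 0.01 0.07] | shift if turned first (target tool axes, mm) [64.04  0.81 -0.71] | in present axes [64.04  0.89 -0.72]
```

View pics/w3.png

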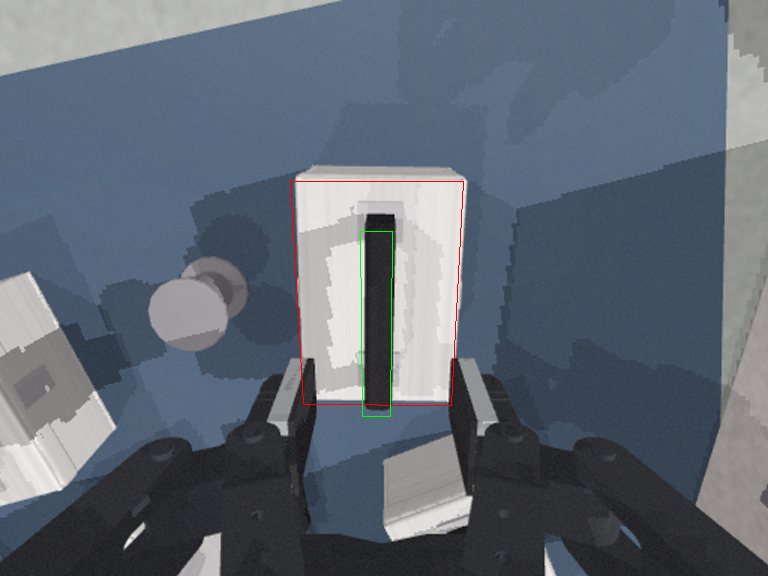

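Call:
carry_out(increments=[[0,0,0,25,0.5,-0.5,50],[0,0,0,25,0,0,50],[0,0,0,13,0,0,50],[0,0,0,0,0,0,50],[0,0,0,0,0,0,0],[0,0,0,0,0,0,0],[0,0,0,0,0,0,0],[0,0,0,0,0,0,0]], squeeze=40)

```text
time: 3.4
ee_pos: [0.4469, -0.0636, 0.0694]
tcp_rot: [-86.7, 89.9, -7.8]
wrist_force: [-0.1, -0.8, 6.2]
opening: 0.0112
```

```bash
python3 -c "
from wl import *
look('pics/w3b.png',.4463,-.063,-11.2)
plan([.4463,-.063,.068],-11.2+90)"
```

```text
t 3.45 pos [446.86 -63.6   69.36] q6 [ -8.1   -8.74 -21.19  77.45   0.     3.03] F [-0.25  0.4   5.94] open 11.23147225295412
turn total [0.07 0.01 0.11] | shift if turned first (target tool axes, mm) [1.36 0.67 0.48] | in present axes [1.36 0.67 0.48]
```

View pics/w3b.png

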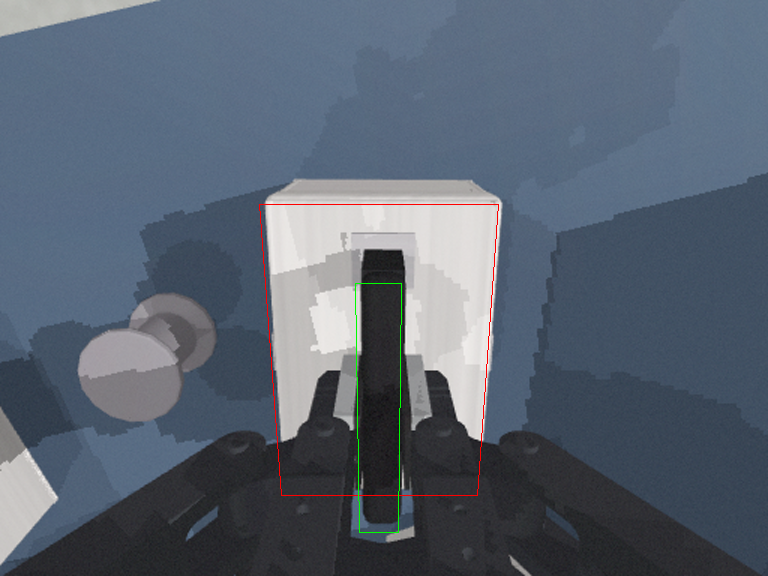

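Call:
carry_out(increments=[[0,0,0,-8,0,0,0],[0,0,0,-8,0,0,0],[0,0,0,-8,0,0,0],[0,0,0,0,0,0,0],[0,0,0,0,0,0,0],[0,0,0,0,0,0,0]])

```text
time: 4.2
ee_pos: [0.446, -0.0635, 0.0919]
tcp_rot: [94.0, 90.0, 172.8]
wrist_force: [0.2, -0.1, -2.3]
opening: 0.0114
```

```bash
python3 -c "
from wl import *
plan([.4463,-.063,.068],-11.2+90)
look('pics/w3c.png',.4463,-.063,-11.2)
plan([.4463,-.063,.068],-11.2+90)"
```

```text
t 4.2 pos [445.98 -63.48  91.91] q6 [ -8.1   -9.11 -19.01  80.14  -0.     3.02] F [ 0.21 -0.14 -2.31] open 11.417790884775442
turn total [ 0.08 -0.   -0.04] | shift if turned first (target tool axes, mm) [23.91 -0.22  0.53] | in present axes [23.91 -0.24  0.53]
t 4.25 pos [446.01 -63.47  91.97] q6 [ -8.1   -9.12 -19.    80.14   0.     3.02] F [ 0.07  0.16 -2.73] open 10.963179316546263
turn total [ 0.08 -0.   -0.03] | shift if turned first (target tool axes, mm) [23.97 -0.19  0.51] | in present axes [23.97 -0.21  0.51]
```

View pics/w3c.png

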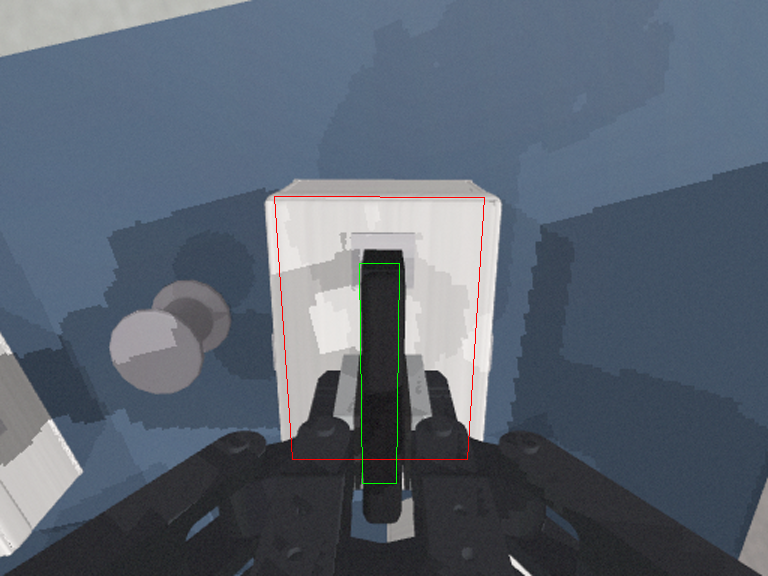

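Call:
carry_out(increments=[[0,0,0,10,0,0,0],[0,0,0,9,0,0,0],[0,0,0,4,0,0,0],[0,0,0,0,0,0,0],[0,0,0,0,0,0,50],[0,0,0,0,0,0,50],[0,0,0,0,0,0,50],[0,0,0,-30,0,0,50],[0,0,0,-35,0,0,50],[0,0,0,0,0,0,50],[0,0,0,0,0,0,50]])

```text
time: 5.62
ee_pos: [0.4461, -0.0635, 0.1337]
tcp_rot: [88.2, 90.0, 167.1]
wrist_force: [-0.1, 0.4, -0.2]
opening: 0.0429
```

```bash
python3 -c "
from wl import *
look('pics/w3d.png',.4463,-.063,-11.2)
plan([.621,-.0385,.132],12.3+90)"
```

```text
t 5.675 pos [445.85 -63.44 133.31] q6 [ -8.1   -9.46 -14.74  84.79   0.     3.02] F [-0.25  0.15 -0.21] open 42.625808923430135
turn total [-23.42   0.01  -0.07] | shift if turned first (target tool axes, mm) [   1.31 -176.44  -12.95] | in present axes [   1.1  -167.05   58.25]
```

View pics/w3d.png

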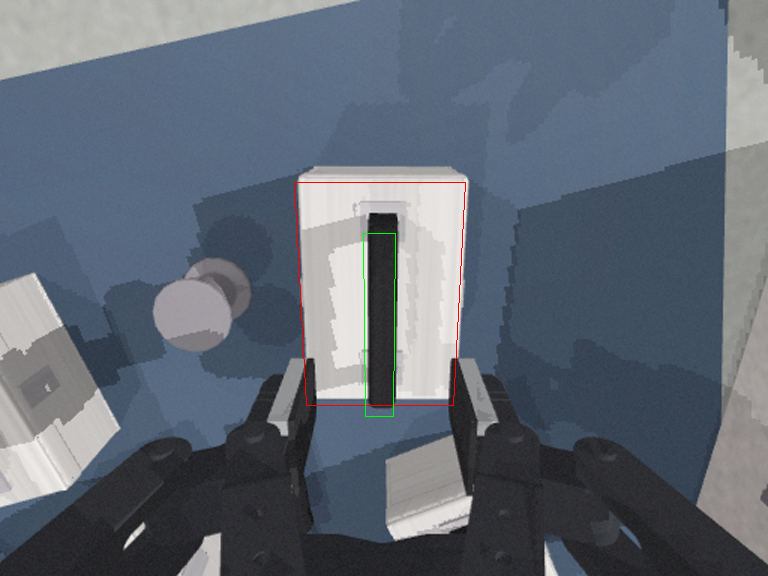

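Call:
carry_out(increments=[[0,0,0,0,-42,14.5,50],[0,0,0,0,-42,14.5,50],[0,0,0,0,-42,14.5,50],[0,0,0,0,-41,14.5,50],[-7.8,0,0,0,0,0,50],[-7.8,0,0,0,0,0,50],[-7.8,0,0,0,0,0,50],[0,0,0,0,0,0,50],[0,0,0,0,0,0,50]])

```text
time: 6.8
ee_pos: [0.621, -0.0388, 0.1336]
tcp_rot: [74.3, 89.9, 176.4]
wrist_force: [0.1, 0.2, -0.0]
opening: 0.0426
```

```bash
python3 -c "
from wl import *
look('pics/w1.png',.621,-.0385,12.3)
plan([.621,-.0385,.069],12.3+90)"
```

```text
t 6.85 pos [621.07 -38.78 133.82] q6 [ -3.57  14.12   9.67  85.59   0.   -15.71] F [-0.44 -0.41  0.12] open 42.63493510068093
turn total [-0.16  0.01 -0.04] | shift if turned first (target tool axes, mm) [64.82  0.01  0.29] | in present axes [64.82 -0.03  0.28]
```

View pics/w1.png

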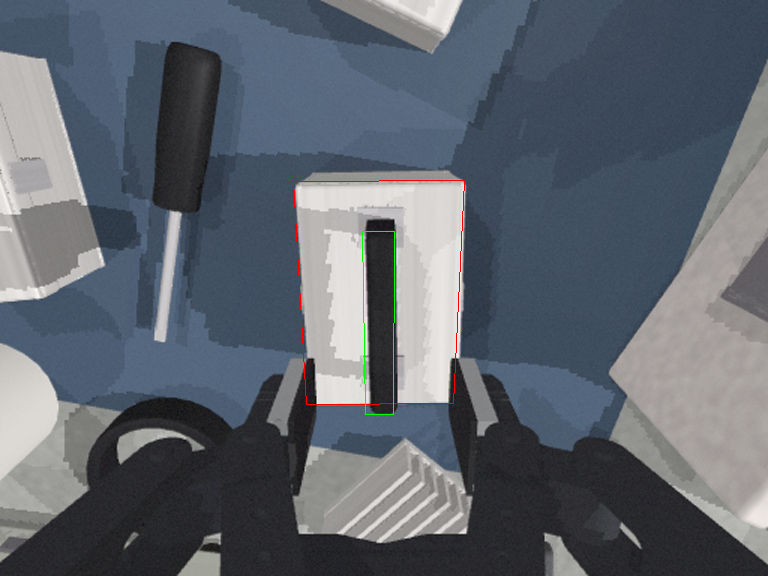

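Call:
carry_out(increments=[[0,0,0,25,0,0,50],[0,0,0,25,0,0,50],[0,0,0,14,0,0,50],[0,0,0,0,0,0,50],[0,0,0,0,0,0,0],[0,0,0,0,0,0,0],[0,0,0,0,0,0,0],[0,0,0,-8,0,0,0],[0,0,0,-8,0,0,0],[0,0,0,-8,0,0,0],[0,0,0,0,0,0,0],[0,0,0,0,0,0,0]])

```text
time: 8.35
ee_pos: [0.6212, -0.0388, 0.0941]
tcp_rot: [64.5, 90.0, 166.8]
wrist_force: [-0.6, 0.0, -2.1]
opening: 0.0108
```

Call:
carry_out(increments=[[0,0,0,0,0,0,0],[0,0,0,0,0,0,0]])

```text
time: 8.6
ee_pos: [0.6211, -0.0388, 0.094]
tcp_rot: [73.0, 90.0, 175.3]
wrist_force: [-0.0, -0.3, -3.5]
opening: 0.0107
```

Call:
carry_out(increments=[[0,0,0,10,0,0,0],[0,0,0,9,0,0,0],[0,0,0,4,0,0,0],[0,0,0,0,0,0,0],[0,0,0,0,0,0,50],[0,0,0,0,0,0,50],[0,0,0,0,0,0,50],[0,0,0,-30,0,0,50],[0,0,0,-35,0,0,50],[0,0,0,0,0,0,50],[0,0,0,0,0,0,50]])

```text
time: 9.98
ee_pos: [0.6212, -0.0388, 0.1357]
tcp_rot: [72.5, 90.0, 174.8]
wrist_force: [0.6, -0.2, -1.1]
opening: 0.0424
```

```bash
python3 -c "
from wl import *
look('pics/w1d.png',.621,-.0385,12.3)
plan([.611,-.246,.134],16+90)"
```

```text
t 10.025 pos [620.9  -38.78 135.19] q6 [ -3.57  14.14   9.85  85.78   0.   -15.85] F [ 0.22 -0.47 -0.05] open 42.74597114575451
turn total [-3.72  0.02 -0.07] | shift if turned first (target tool axes, mm) [   1.19   66.64 -196.46] | in present axes [   1.19   53.73 -200.37]
```

View pics/w1d.png

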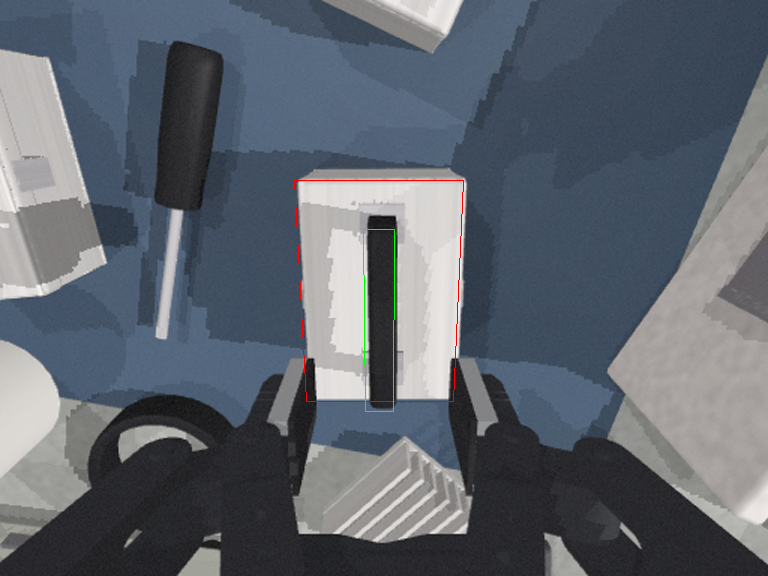

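Call:
carry_out(increments=[[0,0,0,0,13.4,-50,50],[0,0,0,0,13.4,-50,50],[0,0,0,0,13.4,-50,50],[0,0,0,0,13.4,-50,50],[-3.7,0,0,0,0,0,50],[0,0,0,0,0,0,50],[0,0,0,0,0,0,50]])

```text
time: 10.9
ee_pos: [0.6113, -0.245, 0.1356]
tcp_rot: [50.7, 89.9, 156.6]
wrist_force: [0.5, 0.8, -0.7]
opening: 0.0428
```

```bash
python3 -c "
from wl import *
look('pics/w2.png',.611,-.246,16)
plan([.611,-.246,.069],16+90)"
```

```text
t 10.95 pos [ 611.42 -244.89  135.9 ] q6 [-21.83  19.31  16.29  87.02   0.   -37.8 ] F [ 0.15  0.21 -0.76] open 42.699663619275604
turn total [-0.03  0.02 -0.03] | shift if turned first (target tool axes, mm) [66.9   0.71 -0.95] | in present axes [66.9   0.68 -0.98]
```

View pics/w2.png

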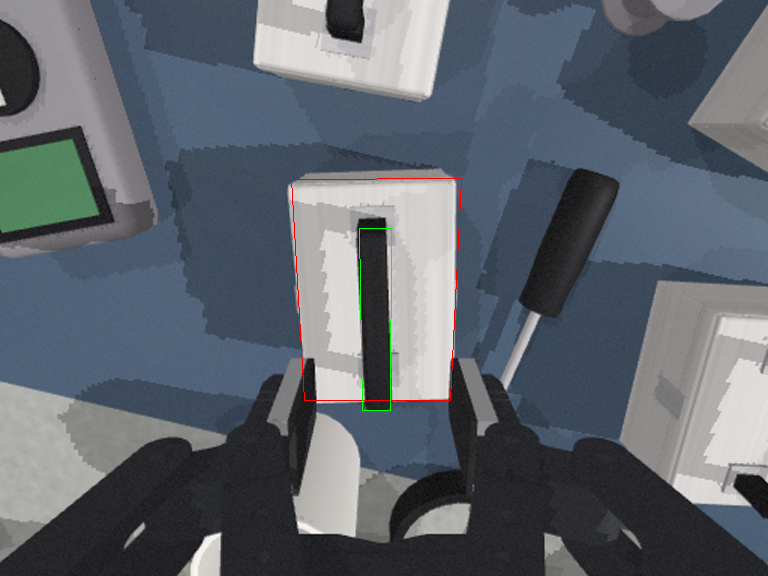

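Call:
carry_out(increments=[[-1.3,0,0,25,0,-2.5,50],[0,0,0,25,0,0,50],[0,0,0,16,0,0,50],[0,0,0,0,0,0,50],[0,0,0,0,0,0,0],[0,0,0,0,0,0,0],[0,0,0,0,0,0,0],[0,0,0,-8,0,0,0],[0,0,0,-8,0,0,0],[0,0,0,-8,0,0,0],[0,0,0,0,0,0,0],[0,0,0,0,0,0,0]])

```text
time: 12.45
ee_pos: [0.612, -0.248, 0.094]
tcp_rot: [53.5, 90.0, 160.8]
wrist_force: [-0.5, 0.1, -2.5]
opening: 0.011
```

Call:
carry_out(increments=[[0,0,0,0,0,0,0],[0,0,0,0,0,0,0]])

```text
time: 12.7
ee_pos: [0.612, -0.248, 0.094]
tcp_rot: [51.6, 90.0, 158.8]
wrist_force: [0.0, 0.2, -2.7]
opening: 0.011
```

Empty too; set it back.

Call:
carry_out(increments=[[0,0,0,10,0,0,0],[0,0,0,9,0,0,0],[0,0,0,4,0,0,0],[0,0,0,0,0,0,0],[0,0,0,0,0,0,50],[0,0,0,0,0,0,50],[0,0,0,0,0,0,50],[0,0,0,-30,0,0,50],[0,0,0,-35,0,0,50],[0,0,0,0,0,0,50],[0,0,0,0,0,0,50]])

```text
time: 14.08
ee_pos: [0.6121, -0.248, 0.1357]
tcp_rot: [51.4, 90.0, 158.7]
wrist_force: [0.3, 0.2, -0.4]
opening: 0.0429
```

```bash
python3 -c "
from wl import *
look('pics/w2d.png',.611,-.247,17)
plan([.470,-.290,.134],6+90)"
```

```text
t 14.125 pos [ 611.77 -247.89  135.13] q6 [-22.06  19.57  16.54  87.05   0.   -39.33] F [-0.49  0.66  0.14] open 42.475723842110675
turn total [11.28  0.05 -0.07] | shift if turned first (target tool axes, mm) [  1.13 145.4  -27.06] | in present axes [  1.3  147.88   1.89]
```

View pics/w2d.png

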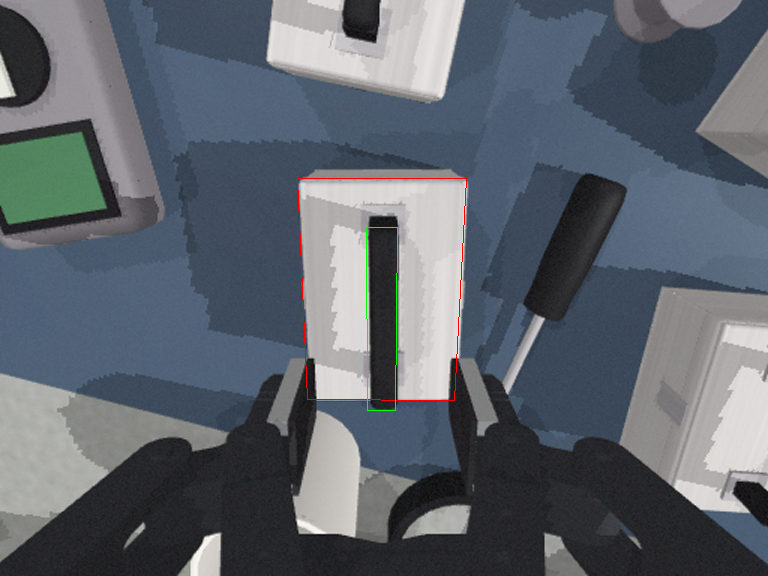

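T2 is back in place. On to T4.

Call:
carry_out(increments=[[0,0,0,0,49.3,0.6,50],[0,0,0,0,49.3,0.6,50],[0,0,0,0,49.3,0.7,50],[5.6,0,0,0,0,0,50],[5.6,0,0,0,0,0,50],[0,0,0,0,0,0,50],[0,0,0,0,0,0,50]])

```text
time: 15.0
ee_pos: [0.4702, -0.2899, 0.1356]
tcp_rot: [51.3, 89.9, 147.5]
wrist_force: [-0.4, -0.4, 0.0]
opening: 0.0426
```

```bash
python3 -c "
from wl import *
look('pics/w4.png',.47,-.290,6)
plan([.470,-.290,.069],6+90)"
```

```text
t 15.05 pos [ 470.24 -289.97  135.77] q6 [-31.66   4.5   -1.    84.55   0.   -37.85] F [-0.59  0.05  0.08] open 42.556642448816056
turn total [ 0.19  0.03 -0.04] | shift if turned first (target tool axes, mm) [66.77  0.24 -0.01] | in present axes [66.77  0.2  -0.04]
```

View pics/w4.png

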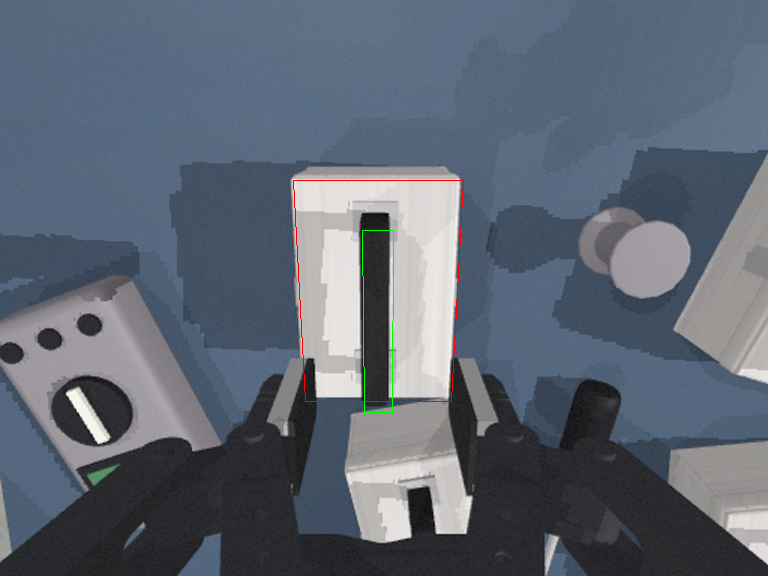

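Call:
carry_out(increments=[[0,0,0,25,2,-2.3,50],[0,0,0,25,0,0,50],[0,0,0,16,0,0,50],[0,0,0,0,0,0,50],[0,0,0,0,0,0,0],[0,0,0,0,0,0,0],[0,0,0,0,0,0,0],[0,0,0,-8,0,0,0],[0,0,0,-8,0,0,0],[0,0,0,-8,0,0,0],[0,0,0,0,0,0,0],[0,0,0,0,0,0,0]], squeeze=70)

```text
time: 16.55
ee_pos: [0.4685, -0.2925, 0.094]
tcp_rot: [45.7, 90.0, 141.7]
wrist_force: [-0.8, -0.5, -6.5]
opening: 0.0104
```

Call:
carry_out(increments=[[0,0,0,0,0,0,0],[0,0,0,0,0,0,0]])

```text
time: 16.8
ee_pos: [0.4684, -0.2926, 0.094]
tcp_rot: [54.3, 90.0, 150.4]
wrist_force: [-0.2, 0.1, -6.6]
opening: 0.0103
```

```bash
python3 -c "
from wl import *
look('pics/w4b.png',.47,-.290,6)
plan([.514,.232,.24],76+90)"
```

```text
t 16.85 pos [ 468.46 -292.59   94.1 ] q6 [-31.99   4.83  -5.25  79.94   0.   -38.06] F [-0.08  0.56 -7.77] open 10.503432165970539
turn total [-69.92   0.02  -0.01] | shift if turned first (target tool axes, mm) [-145.9  -520.02   82.72] | in present axes [-145.82 -100.78  516.85]
```

View pics/w4b.png

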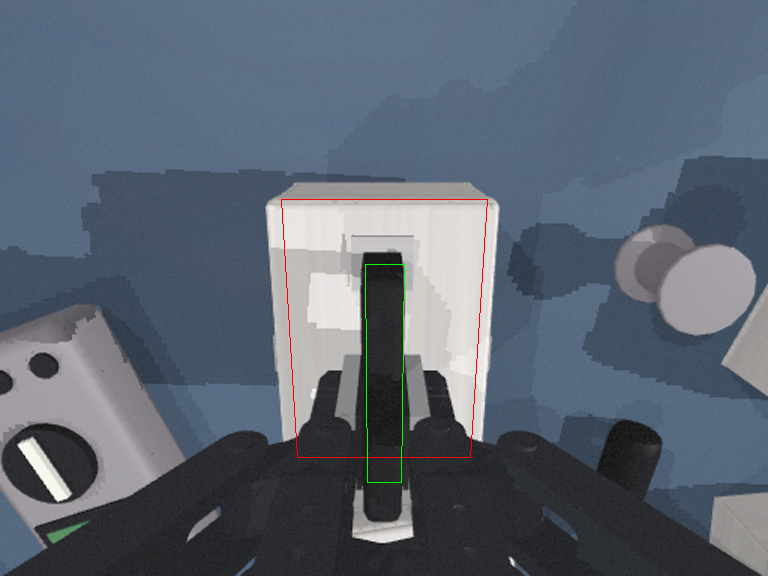

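Call:
carry_out(increments=[[0,0,0,-25,0,0,0],[0,0,0,-40,0,0,0],[0,0,0,-50,0,0,0],[0,0,0,-35,-3,15,0],[0,0,0,0,-6,32,0],[0,0,0,0,-8,42,0],[0,0,0,0,-8,42,0],[0,0,0,0,-8,42,0],[0,0,0,0,-8,42,0],[0,0,0,0,-8,42,0],[0,0,0,0,-8,42,0],[0,0,0,0,-8,42,0]])

```text
time: 18.35
ee_pos: [0.4971, 0.0547, 0.2444]
tcp_rot: [-93.1, 90.0, 3.0]
wrist_force: [0.6, 0.1, -6.6]
opening: 0.01
```

Call:
carry_out(increments=[[0,0,0,0,-8,42,0],[-5,0,0,0,-8,42,0],[-8,0,0,0,0,0,0],[-9,0,0,0,0,0,0],[-9,0,0,0,0,0,0],[-9,0,0,0,0,0,0],[-9,0,0,0,0,0,0],[-9,0,0,0,0,0,0],[-8,0,0,0,0,0,0],[-4,0,0,0,0,0,0],[0,0,0,0,0,0,0],[0,0,0,0,0,0,0]])

```text
time: 19.85
ee_pos: [0.5041, 0.1385, 0.2443]
tcp_rot: [88.3, 90.0, -105.7]
wrist_force: [-0.2, -0.3, -8.0]
opening: 0.0102
```

```bash
python3 -c "
from wl import *
import cv2
plan([.514,.232,.24],76+90)
for n in ('top','scene','wrist'):
    cv2.imwrite(f'pics/{n}1.png',cv2.resize(vision.camera(n)[:,:,::-1],(800,600)))
"
```

```text
t 19.85 pos [504.12 138.53 244.27] q6 [ 15.37   1.53   7.93  96.39  -0.   -60.62] F [-0.24 -0.31 -7.96] open 10.215920686017828
turn total [-0.01  0.   -0.  ] | shift if turned first (target tool axes, mm) [  4.27 -93.08  13.02] | in present axes [  4.27 -93.08  13.05]
```

View pics/scene1.png

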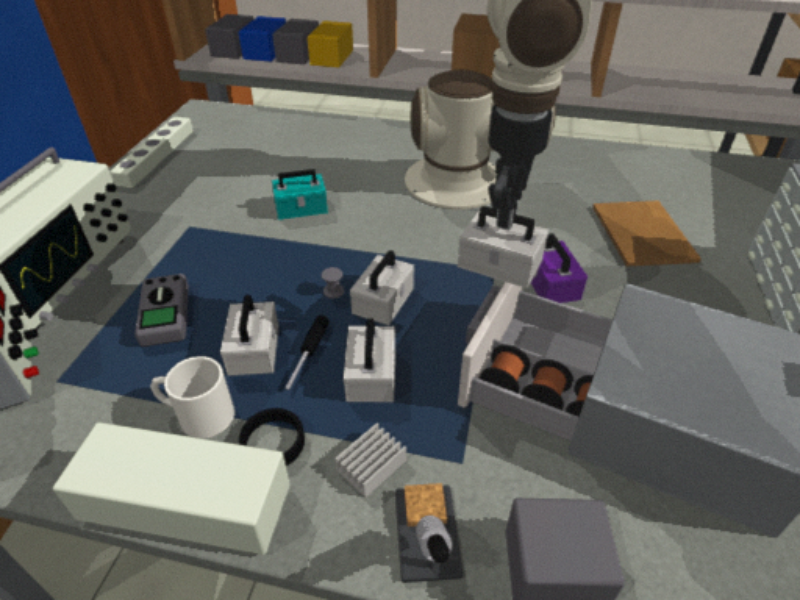

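View pics/wrist1.png

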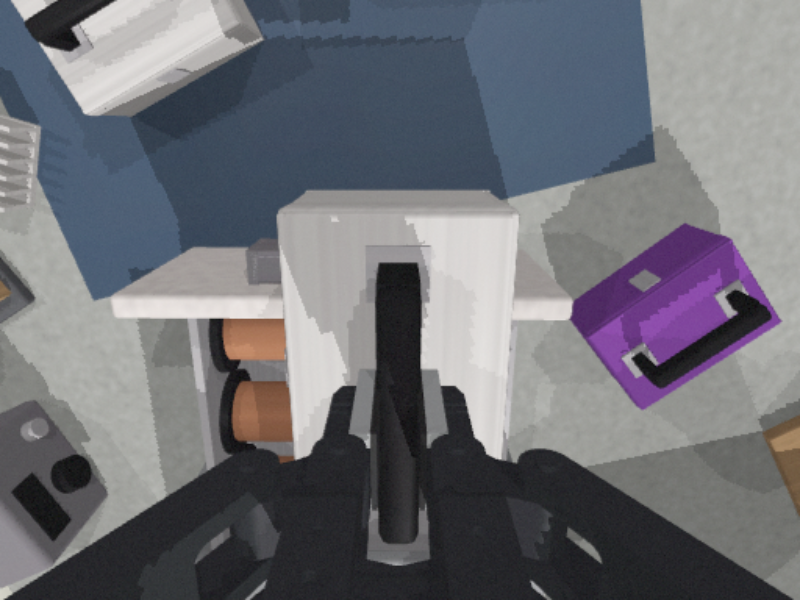

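Call:
carry_out(increments=[[0,0,0,0,-20,3,0],[0,0,0,0,-30,4,0],[0,0,0,0,-30,4,0],[0,0,0,0,-15,2,0],[0,0,0,0,0,0,0],[0,0,0,0,0,0,0]])

```text
time: 20.75
ee_pos: [0.5143, 0.2336, 0.2443]
tcp_rot: [80.1, 90.0, -113.9]
wrist_force: [-0.7, -0.4, -7.3]
opening: 0.01
```

```bash
python3 -c "
from wl import *
import cv2
plan([.514,.232,.087],76+90)
for n in ('top','scene','wrist'):
    cv2.imwrite(f'pics/{n}2.png',cv2.resize(vision.camera(n)[:,:,::-1],(800,600)))
"
```

```text
t 20.75 pos [514.29 233.6  244.26] q6 [ 24.44   7.39  14.16  96.78  -0.02 -51.63] F [-0.69 -0.43 -7.29] open 9.96819282303726
turn total [ 0.07  0.   -0.02] | shift if turned first (target tool axes, mm) [157.26   1.62  -0.11] | in present axes [157.26   1.56  -0.12]
```

View pics/scene2.png

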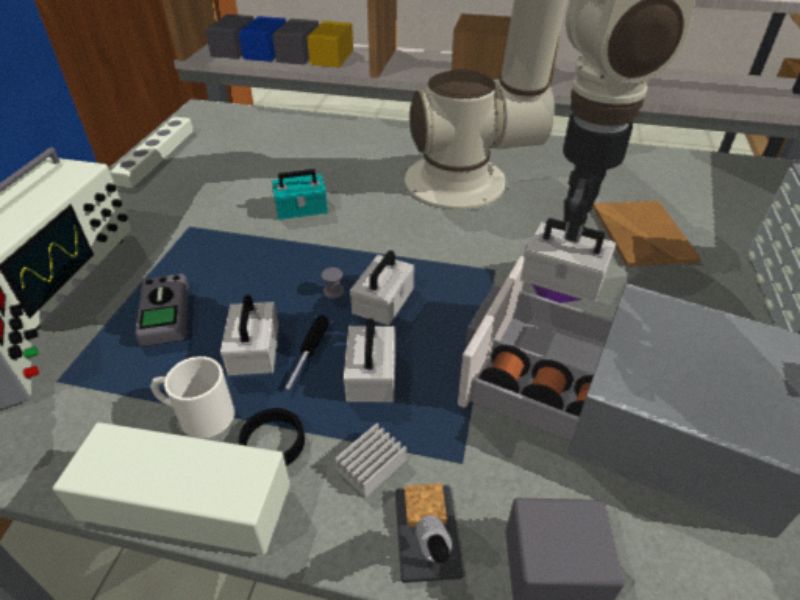

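View pics/wrist2.png

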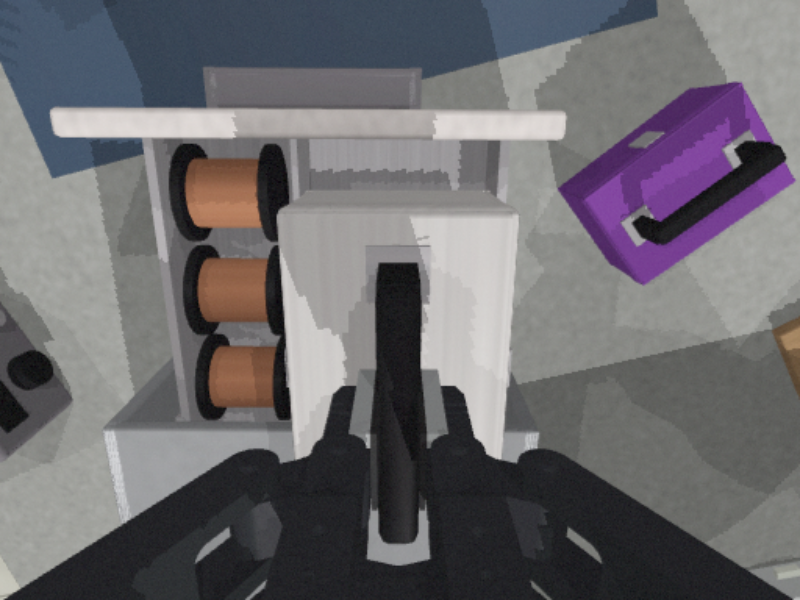

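Call:
carry_out(increments=[[0,0,0,20,0,0,0],[0,0,0,30,0,0,0],[0,0,0,30,0,0,0],[0,0,0,30,0,0,0],[0,0,0,25,0,0,0],[0,0,0,12,0,0,0],[0,0,0,6,0,0,0],[0,0,0,2,0,0,0],[0,0,0,0,0,0,0],[0,0,0,0,0,0,0]])

```text
time: 22.15
ee_pos: [0.5147, 0.234, 0.09]
tcp_rot: [-143.7, 89.9, 22.4]
wrist_force: [-0.2, 0.7, -7.1]
opening: 0.0105
```

Call:
carry_out(increments=[[0,0,0,1.5,0,0,0],[0,0,0,0.5,0,0,0],[0,0,0,0,0,0,0]])

```text
time: 22.52
ee_pos: [0.5146, 0.2339, 0.0876]
tcp_rot: [-155.8, 90.0, 10.3]
wrist_force: [0.2, -0.6, -4.2]
opening: 0.0103
```

Call:
carry_out(increments=[[0,0,0,1,0,0,0],[0,0,0,0.5,0,0,0],[0,0,0,0,0,0,0]])

```text
time: 22.9
ee_pos: [0.5149, 0.2343, 0.0875]
tcp_rot: [-133.3, 89.8, 32.8]
wrist_force: [-1.4, -0.2, 5.5]
opening: 0.0102
```

```bash
python3 -c "
from wl import *
import cv2
for n in ('scene','wrist'):
    cv2.imwrite(f'pics/{n}3.png',cv2.resize(vision.camera(n)[:,:,::-1],(800,600)))
"
```

```text
(no output)
```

View pics/scene3.png

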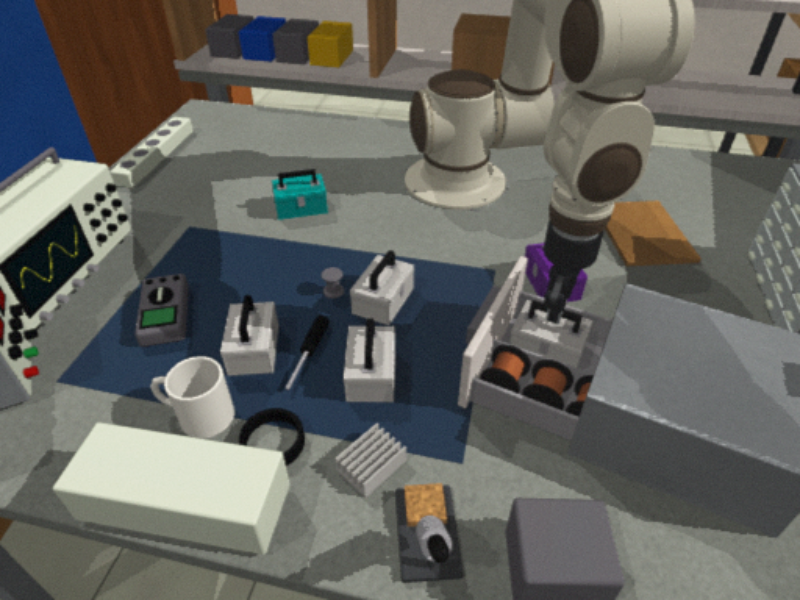

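View pics/wrist3.png

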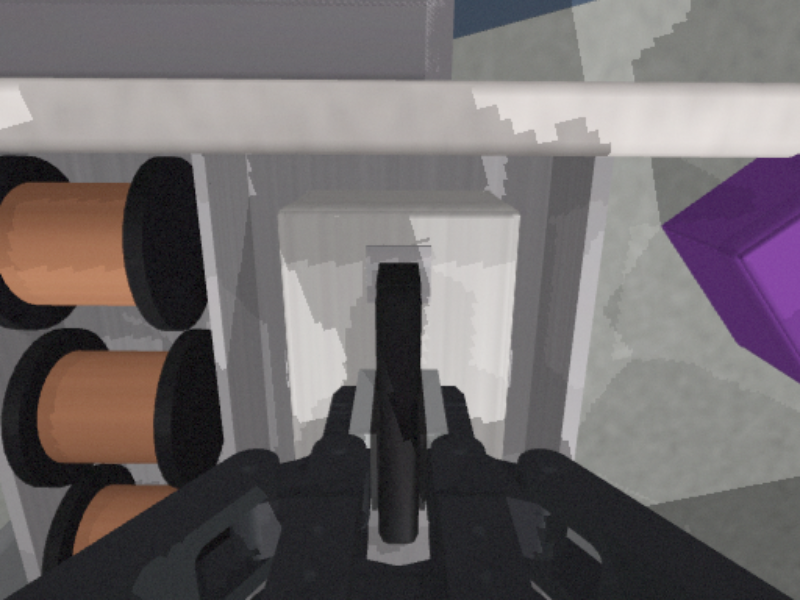

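Call:
carry_out(increments=[[0,0,0,0,0,0,45],[0,0,0,0,0,0,45],[0,0,0,0,0,0,45],[0,0,0,-15,0,0,45],[0,0,0,-30,0,0,45],[0,0,0,-40,0,0,45],[0,0,0,-25,0,0,45],[0,0,0,0,0,0,0],[0,0,0,0,0,0,0]])

```text
time: 24.12
ee_pos: [0.5142, 0.2338, 0.1953]
tcp_rot: [38.7, 90.0, -155.3]
wrist_force: [0.3, -0.6, -0.5]
opening: 0.0025
```

```bash
python3 -c "
from wl import *
import cv2
plan([.5206,.081,.081],76+90)
for n in ('wrist',):
    cv2.imwrite(f'pics/{n}4.png',cv2.resize(vision.camera(n)[:,:,::-1],(800,600)))
"
```

```text
t 24.125 pos [514.23 233.82 195.27] q6 [ 24.45   6.46   7.67  91.25  -0.   -51.62] F [ 0.3  -0.58 -0.53] open 2.53162858727646
turn total [ 0.08  0.03 -0.02] | shift if turned first (target tool axes, mm) [114.27 146.74 -43.15] | in present axes [114.3  146.75 -43.  ]
```

View pics/wrist4.png

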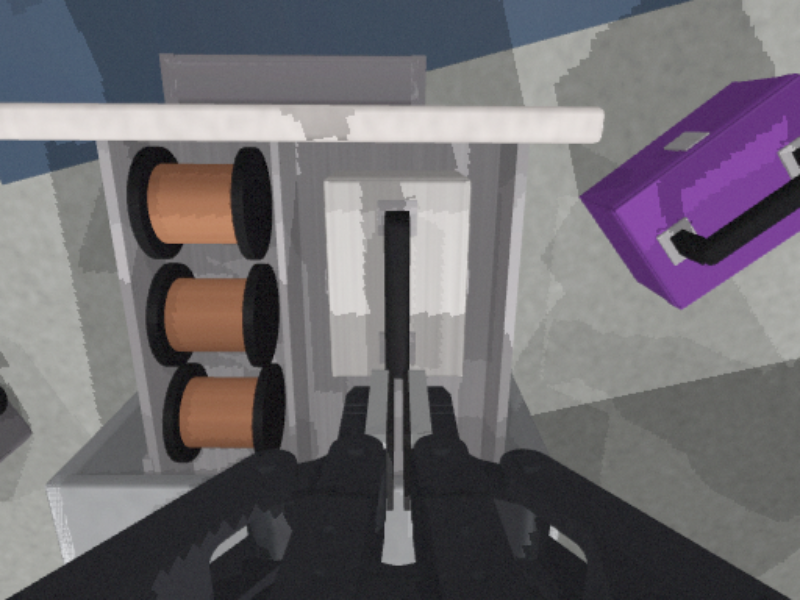

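Call:
carry_out(increments=[[0,0,0,0,30,-9,0],[0,0,0,0,40,-12,0],[0,0,0,0,45,-13,0],[0,0,0,0,32,-9,0],[0,0,0,30,0,0,0],[0,0,0,40,0,0,0],[0,0,0,30,0,0,0],[0,0,0,14,0,0,0],[0,0,0,0,0,0,0],[0,0,0,0,0,0,0]])

```text
time: 25.42
ee_pos: [0.5213, 0.081, 0.083]
tcp_rot: [-157.3, 89.9, 8.8]
wrist_force: [-0.2, 0.3, 0.3]
opening: 0.0002
```

```bash
python3 -c "
from wl import *
import cv2
plan([.5206,.081,.081],76+90)
for n in ('wrist','top'):
    cv2.imwrite(f'pics/{n}5.png',cv2.resize(vision.camera(n)[:,:,::-1],(800,600)))
"
```

```text
t 25.425 pos [521.28  80.98  82.97] q6 [  8.83   1.54  -9.92  78.46  -0.   -67.25] F [-0.21  0.3   0.35] open 0.22548172602254823
turn total [ 0.08 -0.08  0.03] | shift if turned first (target tool axes, mm) [1.97 0.15 0.67] | in present axes [1.97 0.15 0.67]
```

View pics/wrist5.png

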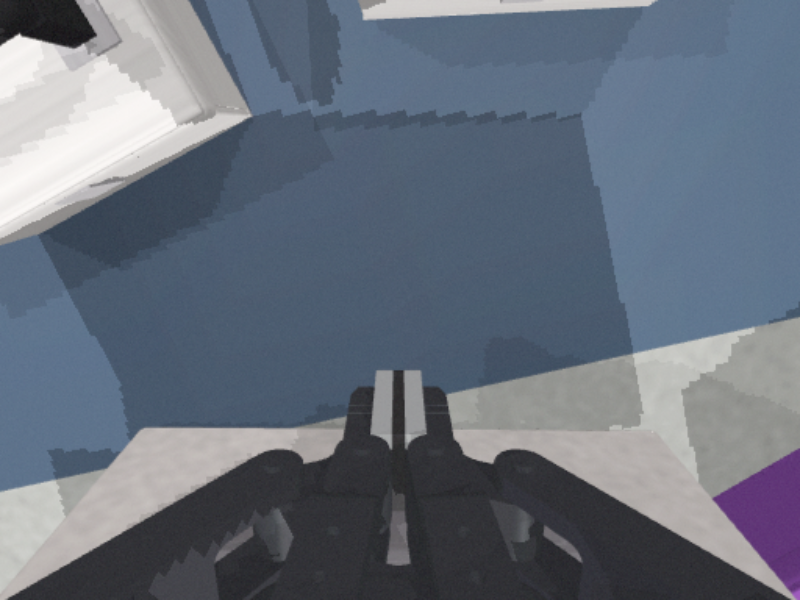

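View pics/top5.png

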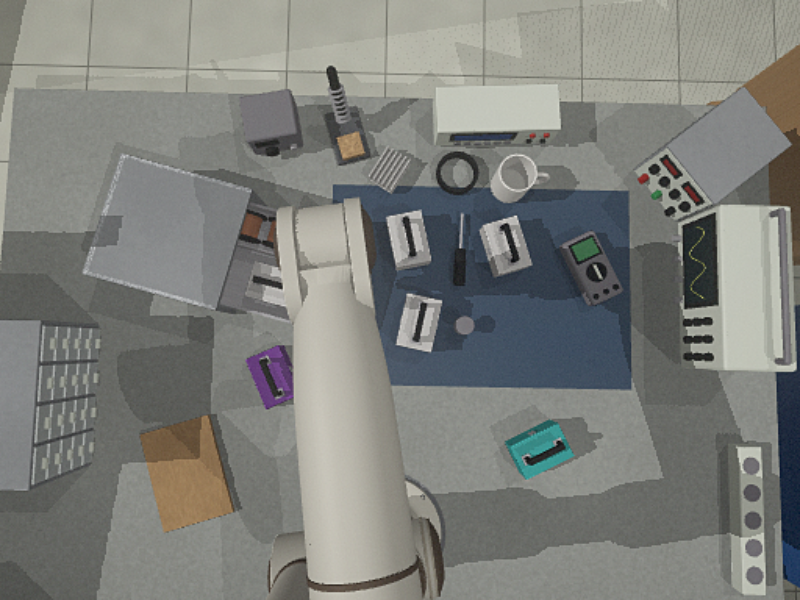

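Call:
carry_out(increments=[[0,0,0,1,-10,0,0],[0,0,0,0,-8,0,0],[0,0,0,0,-4,0,0],[0,0,0,0,-4,0,0],[0,0,0,0,-4,0,0],[0,0,0,0,-5,0,0],[0,0,0,0,-7,0,0],[0,0,0,0,-9,0,0],[0,0,0,0,-10,0,0],[0,0,0,0,-10,0,0],[0,0,0,0,-10,0,0],[0,0,0,0,-10,0,0]])

```text
time: 27.02
ee_pos: [0.5429, 0.1699, 0.0808]
tcp_rot: [-165.1, 90.0, 1.0]
wrist_force: [0.6, -1.7, -0.3]
opening: 0.0001
```

Call:
carry_out(increments=[[0,0,0,0,-10,0,0],[0,0,0,0,-10,0,0],[0,0,0,0,-10,0,0],[0,0,0,0,-10,0,0],[0,0,0,0,-9,0,0],[0,0,0,0,-7,0,0],[0,0,0,0,-6,0,0],[0,0,0,0,-5,0,0],[0,0,0,0,-4,0,0],[0,0,0,0,-3,0,0],[0,0,0,0,0,0,0]])

```text
time: 28.4
ee_pos: [0.5604, 0.2413, 0.0808]
tcp_rot: [-62.5, 90.0, 103.6]
wrist_force: [-0.0, -0.5, -0.6]
opening: -0.0002
```

```bash
python3 -c "
from wl import *
import cv2
plan([.5206,.081,.081],76+90)
for n in ('scene','top'):
    cv2.imwrite(f'pics/{n}6.png',cv2.resize(vision.camera(n)[:,:,::-1],(800,600)))
"
```

```text
t 28.4 pos [560.42 241.3   80.75] q6 [ 23.29  12.86   2.31  79.44   0.02 -52.8 ] F [-0.04 -0.46 -0.59] open -0.24068055192368848
turn total [0.09 0.01 0.02] | shift if turned first (target tool axes, mm) [ -0.25 165.17  -0.15] | in present axes [ -0.3  165.17   0.11]
```

View pics/scene6.png

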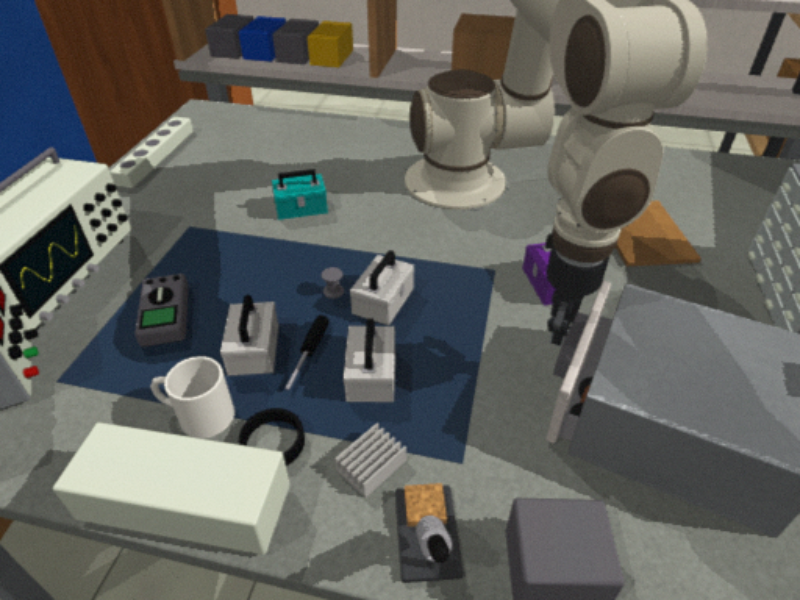

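Call:
carry_out(increments=[[0,0,0,0,-3,0,0],[0,0,0,0,-4,0,0],[0,0,0,0,-4,0,0],[0,0,0,0,-3,0,0],[0,0,0,0,-2,0,0],[0,0,0,0,-2,0,0],[0,0,0,0,-2,0,0],[0,0,0,0,0,0,0]])

```text
time: 29.5
ee_pos: [0.5652, 0.2607, 0.0808]
tcp_rot: [-63.3, 90.0, 102.8]
wrist_force: [-0.2, 0.0, -0.1]
opening: 0.0001
```

Call:
carry_out(increments=[[0,0,0,0,-2,0,0],[0,0,0,0,-2,0,0]])

```text
time: 29.75
ee_pos: [0.5653, 0.2611, 0.0808]
tcp_rot: [87.6, 89.6, -106.4]
wrist_force: [-6.9, -24.5, 8.2]
opening: 0.0001
```

Call:
carry_out(increments=[[0,0,0,0,-1.5,0,0],[0,0,0,0,-1.5,0,0]])

```text
time: 30.0
ee_pos: [0.5653, 0.2611, 0.0808]
tcp_rot: [86.6, 89.3, -107.5]
wrist_force: [-11.3, -36.7, 13.6]
opening: -0.0002
```

Call:
carry_out(increments=[[0,0,0,0,5,0,0],[0,0,0,0,10,0,0],[0,0,0,0,25,0,0],[0,0,0,0,30,0,0],[0,0,0,-50,20,0,0],[0,0,0,-60,0,0,0],[0,0,0,-40,0,0,0],[0,0,0,0,0,0,0],[0,0,0,0,0,0,0]])

```text
time: 31.12
ee_pos: [0.5452, 0.1799, 0.23]
tcp_rot: [13.9, 90.0, 180.0]
wrist_force: [0.1, 0.1, -0.5]
opening: 0.0
```

```bash
python3 -c "
from wl import *
import cv2
plan([.5206,.081,.081],76+90)
for n in ('scene','top','wrist'):
    cv2.imwrite(f'pics/{n}7.png',cv2.resize(vision.camera(n)[:,:,::-1],(800,600)))
"
```

```text
t 31.125 pos [545.17 179.89 229.98] q6 [ 18.26   8.35  13.63  95.3    0.01 -57.83] F [ 0.09  0.13 -0.47] open 0.048556268548640584
turn total [ 0.09  0.03 -0.01] | shift if turned first (target tool axes, mm) [148.98 101.9   -0.09] | in present axes [148.99 101.88  -0.01]
```

View pics/scene7.png

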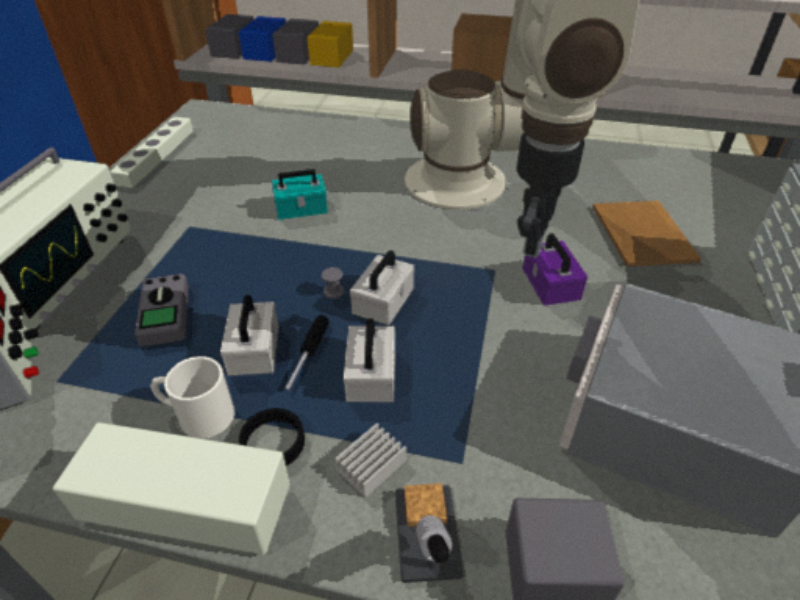

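View pics/wrist7.png

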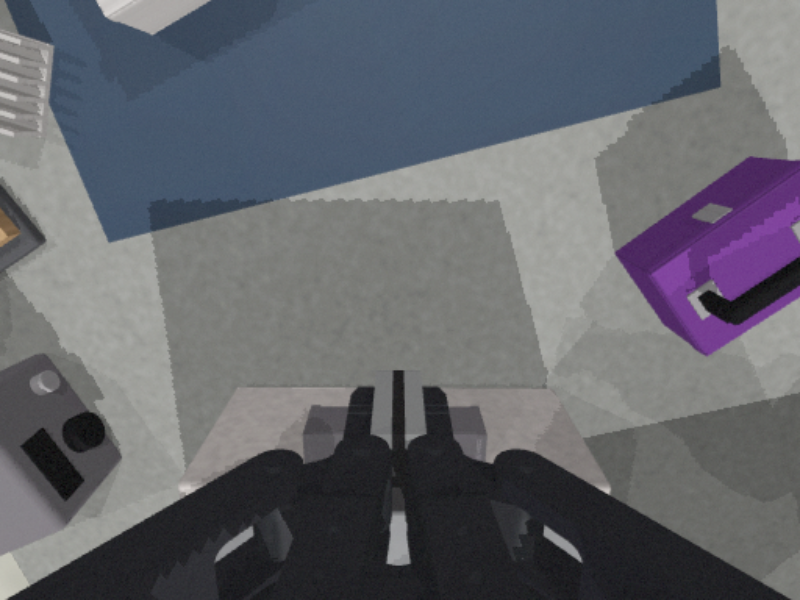

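View pics/top7.png

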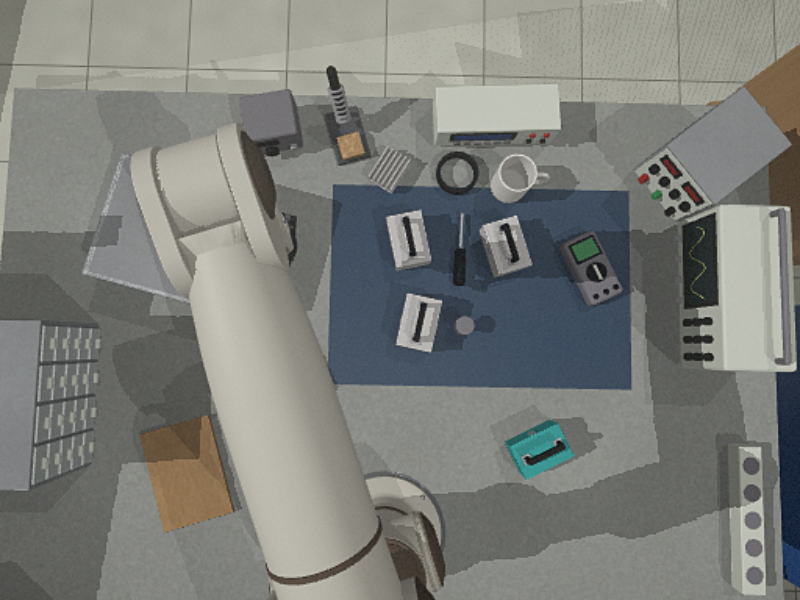

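```bash
python3 - <<'E'
import cv2,numpy as np
a=cv2.imread("pics/scene0.png");b=cv2.imread("pics/scene7.png")
c=np.hstack([x[270:490,540:740] for x in(a,b)]); cv2.imwrite("pics/cmp.png",cv2.resize(c,None,fx=2,fy=2,interpolation=cv2.INTER_CUBIC))
A=a[230:470,60:420].astype(int);B=b[230:470,60:420].astype(int)
d=np.abs(A-B).max(2); d=np.where(d>50,255,0).astype(np.uint8); d=cv2.erode(d,np.ones((3,3),np.uint8)); n,l,s,_=cv2.connectedComponentsWithStats(d)
print([tuple(x+np.array([60,230,0,0,0])) for x in s[1:] if x[4]>15])
E
```

```text
[(np.int64(87), np.int64(230), np.int64(42), np.int64(40), np.int64(518)), (np.int64(248), np.int64(243), np.int64(16), np.int64(35), np.int64(102)), (np.int64(229), np.int64(249), np.int64(59), np.int64(89), np.int64(2385)), (np.int64(60), np.int64(264), np.int64(27), np.int64(38), np.int64(220)), (np.int64(159), np.int64(289), np.int64(3), np.int64(10), np.int64(20))]
```

View pics/cmp.png

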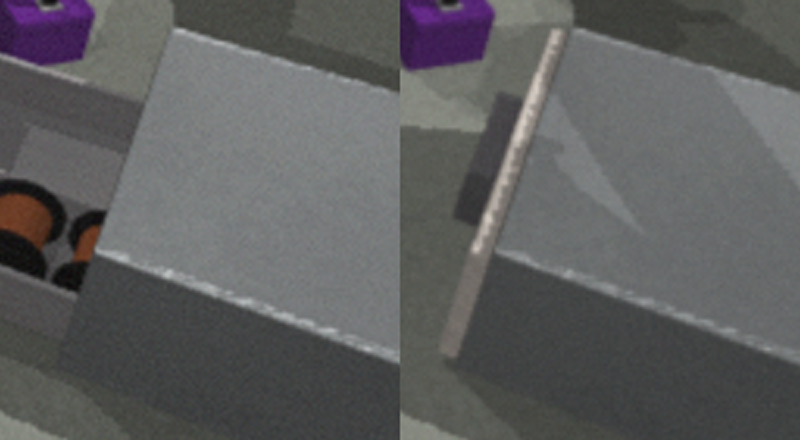

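```bash
python3 -c "
from workcell import job_done
print(job_done())"
```

```text
the job is handed in; nothing more can be done
None
```

I found the loaded tin, stood it in the drawer's empty compartment, shut the drawer, and handed the job in at about 31 s of the 72 s allowed.

- **Finding the heavy tin:** I lifted each tin about 24 mm by its handle. Three read about 2 to 3.5 N, so they are empty. The one nearest the robot on the meter side read about 6.5 to 8 N, so it is the loaded one.
- **Empty tins:** I set each one straight back down. Wrist pictures after each release show them within about 1 to 2 mm of where they stood.
- **Loaded tin:** It went in with its long side along the drawer. The wrist picture after release shows it upright and centred.
- **Drawer:** I pushed it shut by its pull until it hit the end stop. The wrist force there briefly reached about 40 N with the fingertips. That is well under the 120 N wrist limit. It is about the level of the 40 N body limit, though I pushed only with the fingertips, not the gripper's body.
- **Last checks:** The final scene picture shows the front panel flush with the unit, and the unit itself has not moved. Comparing the first and last pictures of the tin area showed only the missing tin and shadow changes. The arm ended clear of everything, and no check failed or disagreed.

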